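# Lids back on the storage canisters

## Robot

A 7-joint arm with a two-finger parallel gripper is mounted at the origin on a cart in front of the work surface, level with it; the furniture and walls round the work are solid. World frame = base frame: x ahead of the robot, y to its left, z up, the work surface at z = 0. Lengths are in m, angles in degrees, forces in N, time in s.
With the tool pointing down it reaches from about 0.35 to 0.9 m from the base axis. Payload 7.2 kg.
Tool frame: the origin (TCP) lies on the front face of the gripper's body, between the roots of the fingers; the fingertips stand 73 mm ahead of it and the grasp point (between the pads) lies 54 mm ahead of it (manip.hold_point_z is the distance from the TCP to the grasp point, in m); z points along the fingers, y is the line along which they close (so a half turn about z gives the same grasp; the last joint's range is limited). The gripper opens to 85 mm and grips with 20 to 120 N. Pads are 22 mm wide; open, the fingers measure 114 mm over their backs; the gripper's body (76 mm by 85 mm) begins 54 mm behind the grasp point. The pads swing forward as they close: fully open they stand 13 mm farther back than shut.
Start: joints at [67.025, 23.554, -0.728, 91.456, 0.321, 64.991, -4.71], TCP at [0.204, -0.591, 0.304] pointing down, gripper open.
Joint ranges: [-169.25, 169.25], [-16.82, 113.86], [-84.01, 82.57], [7.8, 145.47], [-59.2, 239.2], [7.22, 106.19], [-163.78, 163.78]. Speed limits (degrees/s): [136.94, 136.94, 172.46, 172.46, 180, 180, 180].

## Interface

Orientations are given as a 3x3 rotation matrix whose columns are the frame's x, y, z axes.
In Python, from plant import readout, imaging, job, manip gives the robot as it stands.
- The arm moves only by the tool step_arm, never from a script. Its argument "commands" is a list of rows, each an object with "xyz": the shift along the tool's x, y, z in m, a list of three; "turn": the turn about the tool's z in rad. A call has 1 to 20 rows; each row is the pose to reach, as a shift and turn from the pose commanded when the call began, along the tool's axes at that moment; what a row does not reach only later rows make up. A row lasts 1/10 s, in which the tool goes at most 50 mm and 8.59 degrees, less where a joint would pass 70% of its speed; a pose out of reach is approached as far as the arm can. A call with a gripper value outside its range is refused whole. "gripper" is the finger opening in m, from 0 to 0.0854, set as the call begins (left out, the last holds). The fingers move at their own pace and stop on an object; "newtons" is the grip in N (left out, the last holds). Time passes only in rows, so rows that repeat a pose let the fingers close. It gives the time, the measured TCP pose, the force, the opening and the grip force at its end, in the units of the state.
- readout.get_state(): the state, without advancing time (a new reading comes with each control period).
- imaging.get_image(name): name is "side" or "top"; returns (picture, depth): 420x560x3 uint8, red, green, blue; 420x560 float32, m along the optical axis (not along the pixel's ray), 0 where there is no reading.
- imaging.camera_model(name): a dict with "fov_y" (degrees; the focal length in pixels is half the picture's height over the tangent of half this angle, whatever the lens; pixels are square), "cx", "cy" (the principal point, pixels), "world_from_camera" (4x4, takes a point from camera to world coordinates). Camera axes: x right, y down, z forward; pixel columns grow to the right and rows downward; lengths in m; the calibration is good to about 2 mm. A picture is of the moment at which its call begins. camera_model takes no time and is no camera call.
- job.job_done(): hands the job in; it is judged then, once.
The state is a dict: "time": time; "qpos": joint angles; "joint_vel": joint speeds; "effort": joint torques, N m; "ee_pos": TCP position; "tool_rot": TCP orientation; "wrist_force": force on the tool from outside, world axes, zero at the start; "moment": the same for the moment, N m; "opening": finger opening in m; "finger_force": force on a finger pad.
Only numpy, scipy, OpenCV 4.12 (cv2) and the standard library are available. Lean on these libraries where they do the work, as an engineer would, in place of code of your own. Each camera call takes 0.05 s, during which the arm holds its last target. There are 200 camera calls.

## Task

The lids of the four stoneware canisters have been washed and left stacked on the round wooden stand. Take the stack apart from the top and put each lid back on the canister it belongs to (same glaze, the one whose mouth it fits), its plug in the mouth and the lid lying flat on the rim. Set the lids down rather than dropping them, and leave the canisters, the mug and the kitchen timer standing where they are.

Things in the scene. Friction and masses are not known exactly. Their poses are not given: they have to be found in the camera images.
- lid_cream: Round flat cream-white stoneware lid, no knob, 20 mm high: a 43 mm disc 12 mm thick (8 to 20 mm above the origin; grip its edge; glaze above, bare clay below) over an 8 mm high clay plug 28 mm across, bevelled to 23 mm at its foot. Origin: centre of the plug's underside; z up. Starts on top of the stack of lids (on the green lid).
- canister_cream: Open round cream-white stoneware canister, loose, 70 mm high, belly 58 mm across; the top 14 mm are a neck 41 mm across, walls 4 mm, mouth 33 mm wide. Only the 43 mm cream-white lid fits: plug in the mouth with 2.5 mm to spare all round, disc on the rim, lid's origin 62 mm above this one. Origin: centre of the underside; z up.
- lid_green: Round flat sage-green stoneware lid, no knob, 20 mm high: a 52 mm disc 12 mm thick (8 to 20 mm above the origin; grip its edge; glaze above, bare clay below) over an 8 mm high clay plug 37 mm across, bevelled to 32 mm at its foot. Origin: centre of the plug's underside; z up. Starts second from the top, under the cream lid, on the brick-red lid.
- canister_green: Open round sage-green stoneware canister, loose, 85 mm high, belly 66 mm across; the top 14 mm are a neck 50 mm across, walls 4 mm, mouth 42 mm wide. Only the 52 mm sage-green lid fits: plug in the mouth with 2.5 mm to spare all round, disc on the rim, lid's origin 77 mm above this one. Origin: centre of the underside; z up.
- lid_brick: Round flat brick-red stoneware lid, no knob, 20 mm high: a 61 mm disc 12 mm thick (8 to 20 mm above the origin; grip its edge; glaze above, bare clay below) over an 8 mm high clay plug 46 mm across, bevelled to 41 mm at its foot. Origin: centre of the plug's underside; z up. Starts third from the top, under the green lid, on the blue lid.
- canister_brick: Open round brick-red stoneware canister, loose, 100 mm high, belly 74 mm across; the top 14 mm are a neck 59 mm across, walls 4 mm, mouth 51 mm wide. Only the 61 mm brick-red lid fits: plug in the mouth with 2.5 mm to spare all round, disc on the rim, lid's origin 92 mm above this one. Origin: centre of the underside; z up.
- lid_blue: Round flat slate-blue stoneware lid, no knob, 20 mm high: a 70 mm disc 12 mm thick (8 to 20 mm above the origin; grip its edge; glaze above, bare clay below) over an 8 mm high clay plug 55 mm across, bevelled to 50 mm at its foot. Origin: centre of the plug's underside; z up. Starts at the bottom of the stack, on a round brown wooden stand 171 mm across, 12 mm high.
- canister_blue: Open round slate-blue stoneware canister, loose, 112 mm high, belly 82 mm across; the top 14 mm are a neck 68 mm across, walls 4 mm, mouth 60 mm wide. Only the 70 mm slate-blue lid fits: plug in the mouth with 2.5 mm to spare all round, disc on the rim, lid's origin 104 mm above this one. Origin: centre of the underside; z up.
- mug: Bystander: pale blue and white mug, 92 mm high, 78 mm across, standing behind the work. Origin: on its underside, 16 mm off the cup's axis.
- timer: Bystander: round red kitchen timer, 66 mm across, 55 mm high, standing behind the work. Origin: centre of its underside.
Mind the look-alikes: they are no part of the job. Leave any orange look-alike of the lid_cream alone. Leave any orange look-alike of the canister_brick alone.

How it is judged (in metres and radians):
At the end, for the whole second after the job is handed in: Each of the four lids lies fully seated on the canister of its own glaze: centre within 8 mm of the canister's, 3 mm too high at most (4 mm too low), within 0.06 rad of square to it; every canister stands upright within 30 mm of where it stood; all is released and at rest (under 20 mm/s) (horizontal distance between lid_cream and canister_cream below 0.008 m and z of lid_cream in the frame of canister_cream between 0.058 and 0.065 m and angle between the z axis of lid_cream and the z axis of canister_cream, either way round below 0.06 rad and angle between each of canister_cream, canister_green, canister_brick, canister_blue's own z axis and vertical below 0.06 rad and linear speed of each of lid_cream, canister_cream, lid_green, canister_green, lid_brick, canister_brick, lid_blue, canister_blue below 0.02 m/s and distance of each of canister_cream, canister_green, canister_brick, canister_blue from where it was at the start of the episode below 0.03 m and contact force between the fingers and lid_cream below 0.05 N and horizontal distance between lid_green and canister_green below 0.008 m and z of lid_green in the frame of canister_green between 0.073 and 0.08 m and angle between the z axis of lid_green and the z axis of canister_green, either way round below 0.06 rad and contact force between the fingers and lid_green below 0.05 N and horizontal distance between lid_brick and canister_brick below 0.008 m and z of lid_brick in the frame of canister_brick between 0.088 and 0.095 m and angle between the z axis of lid_brick and the z axis of canister_brick, either way round below 0.06 rad and contact force between the fingers and lid_brick below 0.05 N and horizontal distance between lid_blue and canister_blue below 0.008 m and z of lid_blue in the frame of canister_blue between 0.1 and 0.107 m and angle between the z axis of lid_blue and the z axis of canister_blue, either way round below 0.06 rad and contact force between the fingers and lid_blue below 0.05 N); the robot touches nothing.
It fails at once if a lid is let fall on its canister from more than 3 cm up ((contact force between the fingers and lid_cream below 0.05 N and horizontal distance between lid_cream and canister_cream below 0.04 m and z of lid_cream in the frame of canister_cream above 0.092 m) or (contact force between the fingers and lid_green below 0.05 N and horizontal distance between lid_green and canister_green below 0.04 m and z of lid_green in the frame of canister_green above 0.107 m) or (contact force between the fingers and lid_brick below 0.05 N and horizontal distance between lid_brick and canister_brick below 0.04 m and z of lid_brick in the frame of canister_brick above 0.122 m) or (contact force between the fingers and lid_blue below 0.05 N and horizontal distance between lid_blue and canister_blue below 0.04 m and z of lid_blue in the frame of canister_blue above 0.134 m)).
It fails at once if a canister is shoved more than 3 cm or tipped over (distance of any of canister_cream, canister_green, canister_brick, canister_blue from where it was at the start of the episode above 0.03 m or angle between any of canister_cream, canister_green, canister_brick, canister_blue's own z axis and vertical above 0.35 rad).
It fails at once if the mug or the kitchen timer is shoved more than 3 cm (distance of any of mug, timer from where it was at the start of the episode above 0.03 m).
It also fails if it takes over 102 s, if anything falls off the work surface, if the arm or the gripper's body presses on something with over 40 N, if the wrist force passes 120 N, or if a joint passes its speed limit or range.

## Working session

There is one attempt and no reset: what is moved stays moved. The work goes in short steps, Python scripts to look and compute and a tool call to move; the robot and the scene stay as the last step left them, time stands still between calls to the robot, and variables do not carry over. Pictures are saved under pics/ and viewed, at most 14 in all, crops included, and the job is handed in when it is done.

Besides the shell and the picture viewer there is one more tool, called after "Call:" as name(argument=value, ...) on one line, values as JSON. step_arm: Moves the arm, as the interface text tells. Its arguments: {"type":"object","properties":{"commands":{"type":"array","items":{"type":"object","properties":{"xyz":{"type":"array","items":{"type":"number"}},"turn":{"type":"number"}}}},"gripper":{"type":"number"},"newtons":{"type":"number"}},"required":["commands"]}

```bash
mkdir -p pics; ls
python3 - <<'E'
from plant import readout, imaging, job, manip
import cv2,numpy as np
print(manip.hold_point_z)
s=readout.get_state(); print(s['time'],s['ee_pos'],np.round(s['tool_rot'],3).tolist(),s['opening'])
for n in('top','side'):
    p,d=imaging.get_image(n); cv2.imwrite(f'pics/{n}0.png',p[:,:,::-1]); np.savez(f'{n}0.npz',p=p,d=d)
    print(n,imaging.camera_model(n),(d>0).mean())
E
```

```text
pics
0.0539
0.0 [ 0.20406137 -0.59034692  0.3030306 ] [[0.945, 0.327, -0.001], [0.327, -0.945, 0.002], [-0.0, -0.002, -1.0]] 0.08550291183359271
top {'fov_y': 55.60051648756499, 'cx': 286.2984153134756, 'cy': 208.83871740997583, 'world_from_camera': array([[ 0.00842389, -0.9944583 ,  0.10479374,  0.38753981],
       [-0.9997395 , -0.00615253,  0.02197895, -0.02610777],
       [-0.0212124 , -0.10495159, -0.99425107,  1.37304565],
       [ 0.        ,  0.        ,  0.        ,  1.        ]])} 0.9960884353741497
side {'fov_y': 43.91462134821215, 'cx': 283.927282964517, 'cy': 207.3806585726832, 'world_from_camera': array([[ 0.95421391, -0.09001634,  0.28525931,  0.05517905],
       [-0.29802719, -0.36773126,  0.88088224, -1.39574043],
       [ 0.02560497, -0.92556511, -0.3777216 ,  0.66770498],
       [ 0.        ,  0.        ,  0.        ,  1.        ]])} 0.9960289115646258
```

View pics/top0.png

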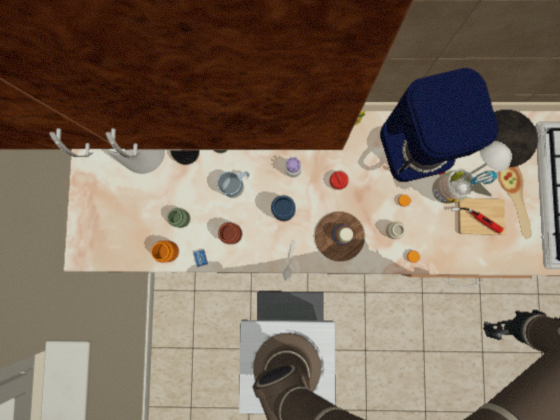

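View pics/side0.png

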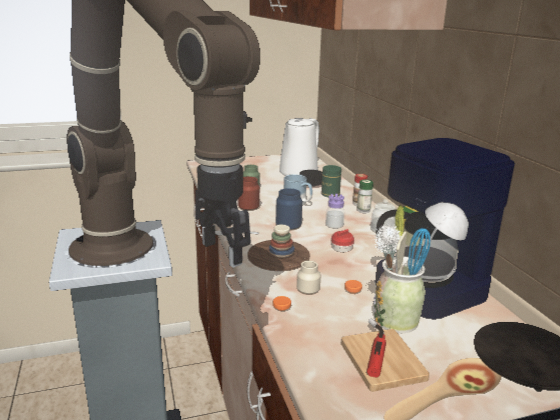

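The top view shows the stack at (343,235). The canisters are cream (396,230), blue (283,208), brick (230,233) and green (179,217). The mug is at (232,184), the timer at (339,180), orange lids at (405,200) and (413,256), and an orange canister at (165,251). In the side view the stack is at (281,240) and everything else is visible.

```bash
cat > h.py <<'E'
import numpy as np,cv2
from scipy.optimize import least_squares
from plant import imaging
def cloud(n,d):
    m=imaging.camera_model(n);h,w=d.shape;f=h/2/np.tan(np.radians(m['fov_y']/2))
    v,u=np.mgrid[:h,:w].astype(float)
    P=np.stack([(u-m['cx'])/f*d,(v-m['cy'])/f*d,d],-1)
    T=m['world_from_camera'];return P@T[:3,:3].T+T[:3,3]
def proj(n,p):
    m=imaging.camera_model(n);f=210/np.tan(np.radians(m['fov_y']/2));T=m['world_from_camera']
    q=(np.asarray(p)-T[:3,3])@T[:3,:3];return q[0]/q[2]*f+m['cx'],q[1]/q[2]*f+m['cy']
def ray(n,uv,z):
    "pixel to the plane at height z"
    m=imaging.camera_model(n);f=210/np.tan(np.radians(m['fov_y']/2));T=m['world_from_camera']
    uv=np.atleast_2d(uv).astype(float)
    D=np.c_[(uv[:,0]-m['cx'])/f,(uv[:,1]-m['cy'])/f,np.ones(len(uv))]@T[:3,:3].T
    return T[:3,3]+D*((z-T[2,3])/D[:,2])[:,None]
def flat(n,d,c,r,z,tol=.005):
    "points on the flat top at height z near c; centre of the least enclosing circle, mean, z"
    P=cloud(n,d);k=(np.hypot(P[...,0]-c[0],P[...,1]-c[1])<r)&(abs(P[...,2]-z)<tol)&(d>0)
    Q=P[k]
    if len(Q)<5:return None
    (x,y),R=cv2.minEnclosingCircle(Q[:,:2].astype(np.float32))
    return np.round([x,y,R,*Q.mean(0),Q[:,2].std(),len(Q)],4)
E
python3 - <<'E'
from h import *
T=dict(cream=((396,230),.07,.0205),green=((179,217),.085,.025),brick=((230,233),.1,.0295),blue=((283,208),.112,.034),stack=((345,235),.092,.0215))
D={n:np.load(n+'0.npz')['d'] for n in('top','side')}
for k,(uv,z,r) in T.items():
    c=ray('top',uv,z)[0]
    for n in D: print(k,n,flat(n,D[n],c,r+.012,z,.006))
# surface check
P=cloud('top',D['top']);print(np.median(P[190:230,310:320,2]),np.median(P[215:225,360:380,2]))
P=cloud('side',D['side']);print(np.median(P[265:275,325:340,2]))
for k,(uv,z,r) in T.items():
    im=np.load('top0.npz')['p'][uv[1]-14:uv[1]+14,uv[0]-14:uv[0]+14]
    T[k]=cv2.resize(im,None,fx=9,fy=9,interpolation=0)[:,:,::-1]
L=list(T.values());cv2.imwrite('pics/crop0.png',np.vstack([np.hstack(L[:3]),np.hstack(L[3:]+[L[0]*0])]))
E
```

```text
cream top [ 4.608e-01 -3.631e-01  2.070e-02  4.617e-01 -3.638e-01  6.920e-02
  2.700e-03  5.000e+01]
cream side [ 4.544e-01 -3.615e-01  2.270e-02  4.562e-01 -3.630e-01  6.810e-02
  2.300e-03  1.000e+02]
green top [4.972e-01 3.670e-01 2.480e-02 4.966e-01 3.645e-01 8.400e-02 2.600e-03
 5.400e+01]
green side [4.933e-01 3.644e-01 2.750e-02 4.911e-01 3.599e-01 8.360e-02 2.300e-03
 4.200e+01]
brick top [4.460e-01 1.903e-01 2.940e-02 4.468e-01 1.900e-01 9.990e-02 2.300e-03
 7.100e+01]
brick side [4.429e-01 1.884e-01 3.330e-02 4.475e-01 1.875e-01 9.810e-02 2.600e-03
 5.500e+01]
blue top [5.302e-01 1.310e-02 3.380e-02 5.288e-01 1.120e-02 1.116e-01 2.500e-03
 8.000e+01]
blue side [5.277e-01 1.360e-02 3.790e-02 5.253e-01 1.300e-02 1.102e-01 2.400e-03
 1.080e+02]
stack top [ 4.446e-01 -1.895e-01  2.130e-02  4.439e-01 -1.896e-01  9.190e-02
  2.500e-03  1.340e+02]
stack side [ 4.391e-01 -1.903e-01  2.280e-02  4.380e-01 -1.940e-01  9.190e-02
  2.100e-03  1.110e+02]
7.36143452028104e-05 8.330647830556703e-05
0.00046181379983006865
```

View pics/crop0.png

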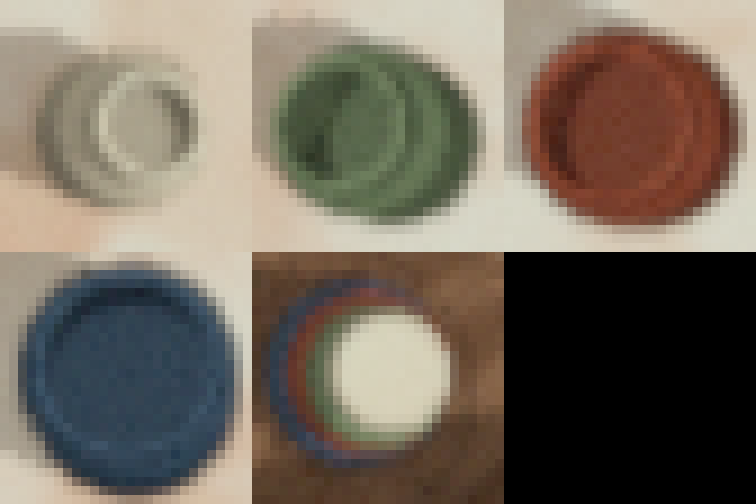

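The crops show all four rims clearly, with the stack's top lid bright and roughly concentric with the lids below. Next I'll refine the centres with ring fits.

```bash
cat >> h.py <<'E'
def ring(n,d,c,z,Rin,Rout,tol=.005,pad=.008):
    "centre of a flat ring at height z: depth picks its pixels, rays onto the plane place them"
    h,w=d.shape;v,u=np.mgrid[:h,:w];P=cloud(n,d)
    Q=ray(n,np.c_[u.ravel(),v.ravel()],z)
    k=(np.hypot(Q[:,0]-c[0],Q[:,1]-c[1])<Rout+pad)&(abs(P[...,2].ravel()-z)<tol)
    Q=Q[k,:2]
    def f(x):
        r=np.hypot(*(Q-x).T);return np.maximum(r-Rout,0)+np.maximum(Rin-r,0)
    s=least_squares(f,c[:2],loss='soft_l1',f_scale=.001).x
    return np.round([*s,*Q.mean(0)],4),len(Q)
CAN=dict(cream=(.4612,-.3634,.07,.0165,.0205),green=(.497,.366,.085,.021,.025),brick=(.4464,.190,.1,.0255,.0295),blue=(.5296,.012,.112,.03,.034))
E
python3 - <<'E'
from h import *
D={n:np.load(n+'0.npz')['d'] for n in('top','side')}
C=dict(CAN);C['stack']=(.4444,-.1895,.092,0,.0215)
for k,v in C.items():
    for n in D: print(k,n,ring(n,D[n],v[:2],*v[2:],tol=.006 if n=='top' else .004))
# colour-based lid disc (top): cream blob
p=np.load('top0.npz')['p'].astype(int)
m=(p.min(2)>150).astype(np.uint8);m[:222]=0;m[250:]=0;m[:,:332]=0;m[:,358:]=0
M=cv2.moments(m,True);print('cream lid px',M['m10']/M['m00'],M['m01']/M['m00'],ray('top',(M['m10']/M['m00'],M['m01']/M['m00']),.092),np.sqrt(M['m00']/np.pi))
p=np.load('side0.npz')['p'].astype(int);u,v=proj('side',(.4444,-.1895,.092));print(u,v)
cv2.imwrite('pics/side_crop0.png',cv2.resize(np.hstack([p[215:265,255:315],p[250:300,280:340],p[170:220,230:290]]).astype(np.uint8)[:,:,::-1],None,fx=4,fy=4,interpolation=0))
E
```

```text
cream top (array([ 0.4609, -0.3618,  0.4617, -0.3636]), 50)
cream side (array([ 0.4556, -0.3642,  0.4558, -0.3642]), 77)
green top (array([0.4976, 0.3673, 0.4977, 0.3687]), 66)
green side (array([0.4921, 0.366 , 0.4912, 0.3636]), 41)
brick top (array([0.4458, 0.1904, 0.4468, 0.19  ]), 71)
brick side (array([0.4398, 0.1891, 0.4475, 0.189 ]), 38)
blue top (array([0.5305, 0.0135, 0.5288, 0.0112]), 80)
blue side (array([0.5249, 0.0118, 0.525 , 0.0142]), 80)
stack top (array([ 0.4443, -0.1894,  0.4439, -0.1895]), 134)
stack side (array([ 0.4389, -0.1921,  0.4387, -0.192 ]), 100)
cream lid px 346.06451612903226 233.76612903225808 [[ 0.44345078 -0.18996569  0.092     ]] 6.282549314314218
282.86633041189884 227.69267353387966
```

View pics/side_crop0.png

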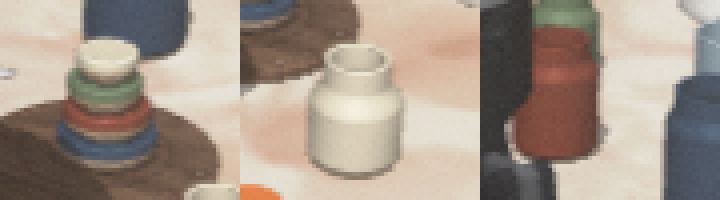

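Side and top results differ by a steady offset of about (−5.5, −2) mm, which is camera calibration. I'll work with their mean and keep the lid-to-canister differences. First move is above the stack, squaring the tool to the world axes.

Call:
step_arm(commands=[{"xyz":[0.355,-0.3,0.054],"turn":0.333},{"xyz":[0.355,-0.3,0.054],"turn":0.333},{"xyz":[0.355,-0.3,0.054],"turn":0.333},{"xyz":[0.355,-0.3,0.054],"turn":0.333},{"xyz":[0.355,-0.3,0.054],"turn":0.333},{"xyz":[0.355,-0.3,0.054],"turn":0.333},{"xyz":[0.355,-0.3,0.054],"turn":0.333},{"xyz":[0.355,-0.3,0.054],"turn":0.333},{"xyz":[0.355,-0.3,0.054],"turn":0.333},{"xyz":[0.355,-0.3,0.054],"turn":0.333},{"xyz":[0.355,-0.3,0.054],"turn":0.333},{"xyz":[0.355,-0.3,0.054],"turn":0.333},{"xyz":[0.355,-0.3,0.054],"turn":0.333},{"xyz":[0.355,-0.3,0.054],"turn":0.333}], gripper=0.065, newtons=40)

```text
time: 1.5
ee_pos: [0.441, -0.1926, 0.2499]
tool_rot: [[1.0, -0.003, -0.0], [-0.003, -1.0, -0.0], [-0.0, 0.0, -1.0]]
wrist_force: [-0.4, -0.6, 0.3]
opening: 0.0653
finger_force: 0.0
```

Run:
```python
from h import *
p,d=imaging.get_image('side');np.savez('side1.npz',p=p,d=d)
cv2.imwrite('pics/side1.png',cv2.resize(p[100:270,200:360,::-1],None,fx=3.5,fy=3.5,interpolation=2))
for z in(.177,.19,.23,.25): print(z,proj('side',(.441,-.1926,z)))
```

```text
0.177 (np.float64(282.7829442493853), np.float64(198.5470762415582))
0.19 (np.float64(282.90718493385265), np.float64(193.8734938260407))
0.23 (np.float64(283.29519557872334), np.float64(179.27763310073564))
0.25 (np.float64(283.49251259182716), np.float64(171.8551263214278))
```

View pics/side1.png

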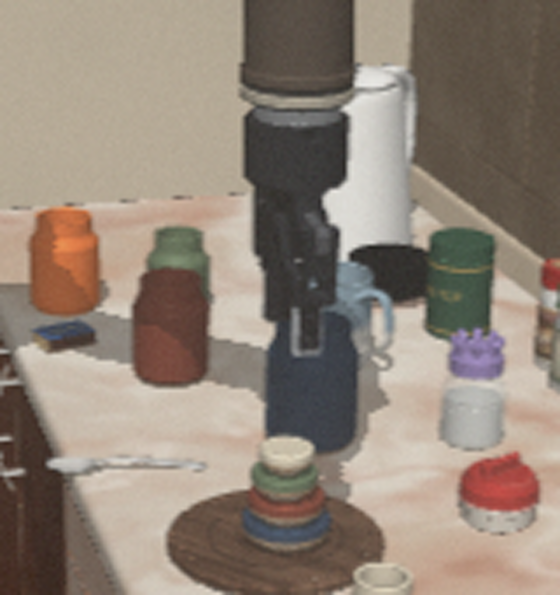

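The finger's pixel position agrees with the side camera's x, so the lid is near x 0.440. Descend and grip the cream lid.

Call:
step_arm(commands=[{"xyz":[-0.001,-0.0015,0.04]},{"xyz":[-0.001,-0.0015,0.07]},{"xyz":[-0.001,-0.0015,0.09]},{"xyz":[-0.001,-0.0015,0.1]},{"xyz":[-0.001,-0.0015,0.1]},{"xyz":[-0.001,-0.0015,0.1]}])

```text
schema error: expected keys xyz, turn
```

Call:
step_arm(commands=[{"xyz":[0,0,0]},{"xyz":[0,0,0]},{"xyz":[0,0,0]},{"xyz":[0,0,0]},{"xyz":[0,0,0]},{"xyz":[0,0,0]}], gripper=0.035, newtons=30)

```text
schema error: expected keys xyz, turn
```

Both keys are required.

Call:
step_arm(commands=[{"xyz":[-0.001,-0.0015,0.04],"turn":0},{"xyz":[-0.001,-0.0015,0.07],"turn":0},{"xyz":[-0.001,-0.0015,0.09],"turn":0},{"xyz":[-0.001,-0.0015,0.1],"turn":0},{"xyz":[-0.001,-0.0015,0.1],"turn":0},{"xyz":[-0.001,-0.0015,0.1],"turn":0}])

```text
time: 2.15
ee_pos: [0.441, -0.1902, 0.1506]
tool_rot: [[1.0, -0.001, 0.001], [-0.001, -1.0, -0.0], [0.001, 0.0, -1.0]]
wrist_force: [0.8, -0.5, 0.7]
opening: 0.0651
finger_force: 0.0
```

Call:
step_arm(commands=[{"xyz":[0,0,0],"turn":0},{"xyz":[0,0,0],"turn":0},{"xyz":[0,0,0],"turn":0},{"xyz":[0,0,0],"turn":0},{"xyz":[0,0,0],"turn":0},{"xyz":[0,0,0],"turn":0}], gripper=0.035, newtons=30)

```text
time: 2.75
ee_pos: [0.4413, -0.19, 0.1512]
tool_rot: [[1.0, -0.0, 0.002], [-0.0, -1.0, -0.001], [0.002, 0.001, -1.0]]
wrist_force: [-1.7, -0.6, 5.0]
opening: 0.0416
finger_force: 29.7
```

Call:
step_arm(commands=[{"xyz":[0,0,-0.01],"turn":0},{"xyz":[0,0,-0.025],"turn":0},{"xyz":[0,0,-0.045],"turn":0},{"xyz":[0,0,-0.065],"turn":0},{"xyz":[0,0,-0.08],"turn":0},{"xyz":[0,0,-0.08],"turn":0},{"xyz":[0,0,-0.08],"turn":0}])

```text
time: 3.45
ee_pos: [0.4407, -0.1897, 0.2303]
tool_rot: [[1.0, -0.0, 0.001], [-0.0, -1.0, -0.001], [0.001, 0.001, -1.0]]
wrist_force: [0.2, 0.1, -0.7]
opening: 0.0415
finger_force: 30.4
```

Run:
```python
from h import *
for n in('top','side'):
    p,d=imaging.get_image(n);np.savez(n+'2.npz',p=p,d=d)
cv2.imwrite('pics/s2.png',cv2.resize(p[130:290,200:420,::-1],None,fx=3.5,fy=3.5,interpolation=2))
```

```text
(no output)
```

View pics/s2.png

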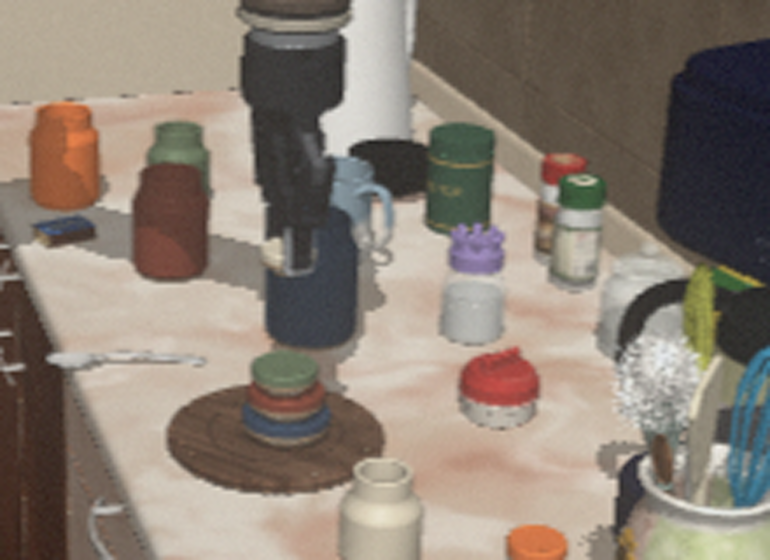

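The cream lid is held level, and the green lid now tops the stack. Carry it to the cream canister, TCP target (0.4575, −0.3623).

Call:
step_arm(commands=[{"xyz":[0.002,0.015,0],"turn":0},{"xyz":[0.005,0.045,0],"turn":0},{"xyz":[0.008,0.08,0],"turn":0},{"xyz":[0.012,0.115,0],"turn":0},{"xyz":[0.015,0.145,0],"turn":0},{"xyz":[0.0168,0.165,0],"turn":0},{"xyz":[0.0168,0.1726,0],"turn":0},{"xyz":[0.0168,0.1726,0.03],"turn":0},{"xyz":[0.0168,0.1726,0.055],"turn":0},{"xyz":[0.0168,0.1726,0.065],"turn":0},{"xyz":[0.0168,0.1726,0.07],"turn":0},{"xyz":[0.0168,0.1726,0.07],"turn":0}])

```text
time: 4.75
ee_pos: [0.4575, -0.3621, 0.1598]
tool_rot: [[1.0, 0.0, -0.0], [0.0, -1.0, 0.0], [-0.0, -0.0, -1.0]]
wrist_force: [0.1, 0.1, -0.1]
opening: 0.0414
finger_force: 30.5
```

Run:
```python
from h import *
p,d=imaging.get_image('side');np.savez('side3.npz',p=p,d=d)
cv2.imwrite('pics/s3.png',cv2.resize(p[190:310,250:370,::-1],None,fx=4.5,fy=4.5,interpolation=2))
p,d=imaging.get_image('top');np.savez('top3.npz',p=p,d=d)
print(ring('top',d,(.4444,-.1895),.072,0,.026,tol=.006))
d=np.load('side3.npz')['d'];print(ring('side',d,(.439,-.192),.072,0,.026,tol=.004))
```

```text
(array([ 0.4435, -0.1878,  0.4436, -0.1875]), 194)
(array([ 0.4379, -0.1892,  0.438 , -0.1891]), 145)
```

View pics/s3.png

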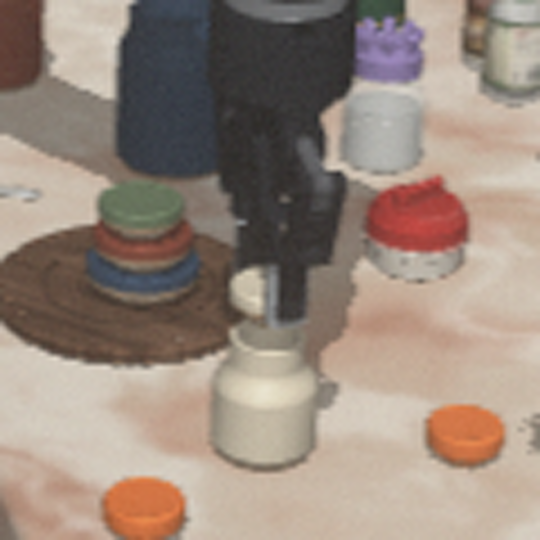

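The lid sits just above the mouth, left edges aligned (crop x about 229). Lower it slowly.

Call:
step_arm(commands=[{"xyz":[0,0,0.005],"turn":0},{"xyz":[0,0,0.01],"turn":0},{"xyz":[0,0,0.013],"turn":0},{"xyz":[0,0,0.016],"turn":0},{"xyz":[0,0,0.018],"turn":0},{"xyz":[0,0,0.018],"turn":0}])

```text
time: 5.45
ee_pos: [0.4573, -0.3622, 0.1415]
tool_rot: [[1.0, -0.0, -0.0], [-0.0, -1.0, 0.0], [-0.0, -0.0, -1.0]]
wrist_force: [-0.5, 0.1, 0.5]
opening: 0.0416
finger_force: 30.5
```

Call:
step_arm(commands=[{"xyz":[0,0,0.001],"turn":0},{"xyz":[0,0,0.001],"turn":0}])

```text
time: 5.65
ee_pos: [0.4575, -0.3624, 0.141]
tool_rot: [[1.0, -0.0, 0.0], [-0.0, -1.0, -0.0], [0.0, 0.0, -1.0]]
wrist_force: [-0.3, -0.2, -0.2]
opening: 0.0416
finger_force: 30.8
```

Call:
step_arm(commands=[{"xyz":[0,0,0],"turn":0},{"xyz":[0,0,0],"turn":0},{"xyz":[0,0,0],"turn":0},{"xyz":[0,0,-0.005],"turn":0},{"xyz":[0,0,-0.03],"turn":0},{"xyz":[0,0,-0.07],"turn":0},{"xyz":[0,0,-0.1],"turn":0},{"xyz":[0,0,-0.1],"turn":0}], gripper=0.065)

```text
time: 6.45
ee_pos: [0.4592, -0.3635, 0.246]
tool_rot: [[1.0, -0.0, 0.007], [-0.0, -1.0, -0.005], [0.007, 0.005, -1.0]]
wrist_force: [0.4, -0.8, 0.5]
opening: 0.0648
finger_force: 0.0
```

Call:
step_arm(commands=[{"xyz":[-0.002,-0.02,0],"turn":0},{"xyz":[-0.008,-0.06,0],"turn":0},{"xyz":[-0.012,-0.105,0],"turn":0},{"xyz":[-0.0155,-0.145,0],"turn":0},{"xyz":[-0.0175,-0.168,0],"turn":0},{"xyz":[-0.0175,-0.174,0.02],"turn":0},{"xyz":[-0.0175,-0.174,0.05],"turn":0},{"xyz":[-0.0175,-0.174,0.08],"turn":0},{"xyz":[-0.0175,-0.174,0.1],"turn":0},{"xyz":[-0.0175,-0.174,0.1],"turn":0},{"xyz":[-0.0175,-0.174,0.1],"turn":0}], gripper=0.074)

```text
time: 7.55
ee_pos: [0.4399, -0.1882, 0.141]
tool_rot: [[1.0, -0.0, -0.001], [-0.0, -1.0, 0.0], [-0.001, -0.0, -1.0]]
wrist_force: [0.4, 0.5, -0.5]
opening: 0.0743
finger_force: 0.0
```

Run:
```python
from h import *
p,d=imaging.get_image('side');np.savez('side4.npz',p=p,d=d)
cv2.imwrite('pics/s4.png',cv2.resize(p[190:310,250:370,::-1],None,fx=4.5,fy=4.5,interpolation=2))
for n in('top','side'):
    if n=='top':p,d=imaging.get_image(n)
    else: d=np.load('side4.npz')['d']
    print(n,ring(n,d,(.458,-.363),.082,0,.0215),flat(n,d,(.458,-.363),.03,.082,.008))
```

```text
top (array([ 0.4597, -0.3629,  0.4596, -0.3633]), 127) [ 4.600e-01 -3.631e-01  2.130e-02  4.602e-01 -3.630e-01  8.170e-02
  3.000e-03  1.420e+02]
side (array([ 0.4547, -0.3656,  0.4547, -0.3659]), 143) [ 4.571e-01 -3.632e-01  2.320e-02  4.541e-01 -3.671e-01  8.110e-02
  2.600e-03  1.640e+02]
```

View pics/s4.png

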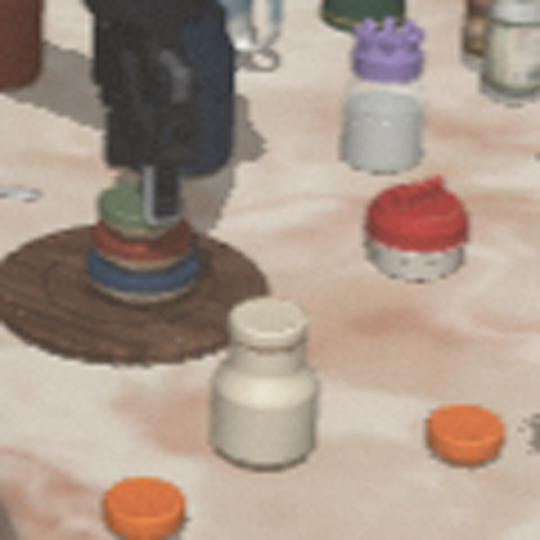

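The cream lid is seated flat (crop (267,320)). Now grip the green lid.

Call:
step_arm(commands=[{"xyz":[0,0,0.006],"turn":0},{"xyz":[0,0,0.01],"turn":0},{"xyz":[0,0,0.01],"turn":0}])

```text
time: 7.95
ee_pos: [0.4398, -0.1883, 0.1306]
tool_rot: [[1.0, -0.0, -0.0], [-0.0, -1.0, 0.0], [-0.0, -0.0, -1.0]]
wrist_force: [-0.1, 1.1, -0.5]
opening: 0.0743
finger_force: 0.0
```

Call:
step_arm(commands=[{"xyz":[0,0,0],"turn":0},{"xyz":[0,0,0],"turn":0},{"xyz":[0,0,0],"turn":0},{"xyz":[0,0,0],"turn":0},{"xyz":[0,0,0],"turn":0},{"xyz":[0,0,0],"turn":0}], gripper=0.044, newtons=30)

```text
time: 8.55
ee_pos: [0.4401, -0.1883, 0.1313]
tool_rot: [[1.0, -0.0, 0.0], [-0.0, -1.0, -0.0], [0.0, 0.0, -1.0]]
wrist_force: [-1.4, 0.1, 6.1]
opening: 0.0511
finger_force: 30.6
```

Call:
step_arm(commands=[{"xyz":[0,0,-0.01],"turn":0},{"xyz":[0,0,-0.03],"turn":0},{"xyz":[0,0,-0.06],"turn":0},{"xyz":[0,0,-0.09],"turn":0},{"xyz":[0,0,-0.11],"turn":0},{"xyz":[0,0,-0.12],"turn":0},{"xyz":[0,0,-0.12],"turn":0},{"xyz":[0,0,-0.12],"turn":0}])

```text
time: 9.35
ee_pos: [0.4396, -0.1882, 0.2502]
tool_rot: [[1.0, -0.0, -0.001], [-0.0, -1.0, 0.0], [-0.001, -0.0, -1.0]]
wrist_force: [0.4, 0.1, -0.2]
opening: 0.0506
finger_force: 31.4
```

Call:
step_arm(commands=[{"xyz":[0.002,-0.015,0],"turn":0},{"xyz":[0.005,-0.05,0],"turn":0},{"xyz":[0.009,-0.09,0],"turn":0},{"xyz":[0.013,-0.13,0],"turn":0},{"xyz":[0.017,-0.17,0],"turn":0},{"xyz":[0.021,-0.21,0],"turn":0},{"xyz":[0.025,-0.25,0],"turn":0},{"xyz":[0.029,-0.29,0],"turn":0},{"xyz":[0.033,-0.33,0],"turn":0},{"xyz":[0.037,-0.37,0],"turn":0},{"xyz":[0.041,-0.41,0],"turn":0},{"xyz":[0.045,-0.45,0],"turn":0},{"xyz":[0.049,-0.49,0],"turn":0},{"xyz":[0.052,-0.525,0],"turn":0},{"xyz":[0.0545,-0.55,0],"turn":0},{"xyz":[0.0545,-0.5558,0],"turn":0},{"xyz":[0.0545,-0.5558,0.03],"turn":0},{"xyz":[0.0545,-0.5558,0.06],"turn":0},{"xyz":[0.0545,-0.5558,0.075],"turn":0},{"xyz":[0.0545,-0.5558,0.075],"turn":0}])

```text
time: 11.35
ee_pos: [0.4936, 0.3657, 0.1728]
tool_rot: [[1.0, -0.001, -0.005], [-0.001, -1.0, -0.004], [-0.005, 0.004, -1.0]]
wrist_force: [-0.5, 0.2, -1.5]
opening: 0.0503
finger_force: 31.5
```

Run:
```python
from h import *
D={}
for n in('side','top'):
    p,D[n]=imaging.get_image(n)
    if n=='side':cv2.imwrite('pics/s5.png',cv2.resize(p[130:250,190:310,::-1],None,fx=4.5,fy=4.5,interpolation=2))
C=(.4402,-.188)
for n in D: print(n,ring(n,D[n],(C[0]+(.0035 if n=='top' else -.002),-.189),.052,0,.0305,tol=.006 if n=='top' else .004))
```

```text
side (array([ 0.4407, -0.1883,  0.44  , -0.189 ]), 208)
top (array([ 0.445 , -0.1878,  0.4456, -0.1871]), 252)
```

View pics/s5.png

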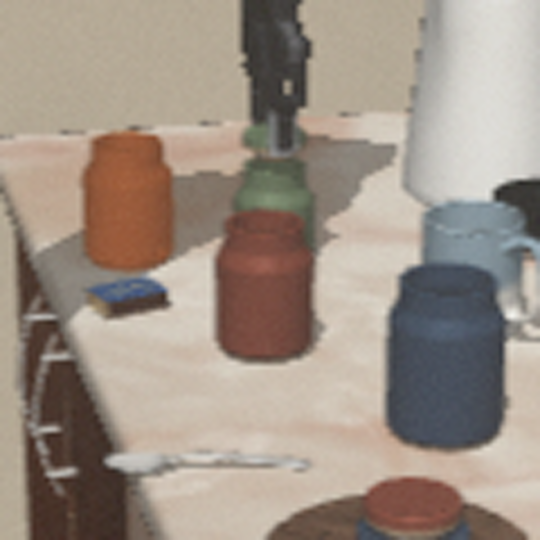

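The lid is aligned over the green mouth (crop x 243–305 for both). Lower it and feel for contact.

Call:
step_arm(commands=[{"xyz":[0,0,0],"turn":0},{"xyz":[0,0,0.006],"turn":0},{"xyz":[0,0,0.011],"turn":0},{"xyz":[0,0,0.015],"turn":0},{"xyz":[0,0,0.0175],"turn":0},{"xyz":[0,0,0.0185],"turn":0},{"xyz":[0,0,0.0195],"turn":0},{"xyz":[0,0,0.0195],"turn":0}])

```text
time: 12.25
ee_pos: [0.4945, 0.3676, 0.1563]
tool_rot: [[1.0, -0.0, -0.0], [-0.0, -1.0, 0.0], [-0.0, -0.0, -1.0]]
wrist_force: [-0.8, 1.5, -0.2]
opening: 0.0509
finger_force: 31.6
```

Call:
step_arm(commands=[{"xyz":[0,0,0],"turn":0},{"xyz":[0,0,0],"turn":0},{"xyz":[0,0,0],"turn":0},{"xyz":[0,0,-0.005],"turn":0},{"xyz":[0,0,-0.03],"turn":0},{"xyz":[0,0,-0.065],"turn":0},{"xyz":[0,0,-0.09],"turn":0},{"xyz":[0,0,-0.09],"turn":0}], gripper=0.074)

```text
time: 13.05
ee_pos: [0.4958, 0.3688, 0.2509]
tool_rot: [[1.0, -0.0, 0.005], [-0.0, -1.0, 0.004], [0.005, -0.004, -1.0]]
wrist_force: [0.1, 0.5, -0.8]
opening: 0.0738
finger_force: 0.0
```

Call:
step_arm(commands=[{"xyz":[-0.0025,0.03,0],"turn":0},{"xyz":[-0.007,0.075,0],"turn":0},{"xyz":[-0.011,0.12,0],"turn":0},{"xyz":[-0.015,0.165,0],"turn":0},{"xyz":[-0.02,0.21,0],"turn":0},{"xyz":[-0.024,0.255,0],"turn":0},{"xyz":[-0.028,0.3,0],"turn":0},{"xyz":[-0.033,0.345,0],"turn":0},{"xyz":[-0.037,0.39,0],"turn":0},{"xyz":[-0.042,0.435,0],"turn":0},{"xyz":[-0.046,0.48,0],"turn":0},{"xyz":[-0.05,0.52,0],"turn":0},{"xyz":[-0.052,0.547,0],"turn":0},{"xyz":[-0.0523,0.5551,0.02],"turn":0},{"xyz":[-0.0523,0.5551,0.05],"turn":0},{"xyz":[-0.0523,0.5551,0.08],"turn":0},{"xyz":[-0.0523,0.5551,0.11],"turn":0},{"xyz":[-0.0523,0.5551,0.125],"turn":0},{"xyz":[-0.0523,0.5551,0.125],"turn":0},{"xyz":[-0.0523,0.5551,0.125],"turn":0}], gripper=0.082)

```text
time: 15.05
ee_pos: [0.4422, -0.1875, 0.1215]
tool_rot: [[1.0, -0.0, -0.001], [-0.0, -1.0, 0.0], [-0.001, -0.0, -1.0]]
wrist_force: [0.1, -0.4, 0.4]
opening: 0.0819
finger_force: 0.0
```

Run:
```python
from h import *
D={}
for n in('side','top'):
    p,D[n]=imaging.get_image(n)
    if n=='side':cv2.imwrite('pics/s6.png',cv2.resize(p[140:260,200:320,::-1],None,fx=4.5,fy=4.5,interpolation=2))
for n in D: print(n,ring(n,D[n],(.497,.367),.097,0,.026),flat(n,D[n],(.497,.367),.032,.097,.008))
```

```text
side (array([0.492 , 0.3639, 0.4926, 0.3653]), 59) [4.957e-01 3.681e-01 3.000e-02 4.926e-01 3.621e-01 9.590e-02 2.900e-03
 7.500e+01]
top (array([0.4975, 0.3658, 0.4975, 0.3664]), 185) [4.980e-01 3.665e-01 2.610e-02 4.975e-01 3.660e-01 9.630e-02 2.600e-03
 2.030e+02]
```

View pics/s6.png

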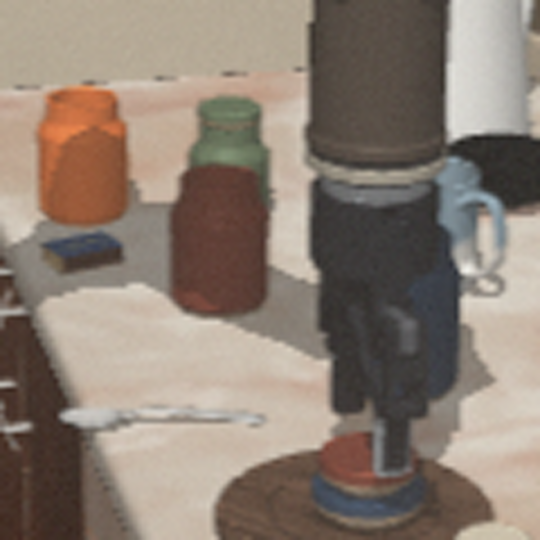

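The green lid is seated (crop (230,112)). The gripper straddles the brick lid. Descend and grip.

Call:
step_arm(commands=[{"xyz":[0,0,0.006],"turn":0},{"xyz":[0,0,0.0115],"turn":0},{"xyz":[0,0,0.0115],"turn":0}])

```text
time: 15.45
ee_pos: [0.4419, -0.1875, 0.1094]
tool_rot: [[1.0, -0.0, -0.001], [-0.0, -1.0, 0.0], [-0.001, -0.0, -1.0]]
wrist_force: [-0.6, 0.1, -0.9]
opening: 0.0823
finger_force: 0.0
```

Call:
step_arm(commands=[{"xyz":[0,0,0],"turn":0},{"xyz":[0,0,0],"turn":0},{"xyz":[0,0,0],"turn":0},{"xyz":[0,0,0],"turn":0},{"xyz":[0,0,0],"turn":0},{"xyz":[0,0,0],"turn":0}], gripper=0.053, newtons=30)

```text
time: 16.05
ee_pos: [0.4422, -0.1876, 0.1103]
tool_rot: [[1.0, -0.0, 0.0], [-0.0, -1.0, -0.0], [0.0, 0.0, -1.0]]
wrist_force: [-1.6, 1.1, 7.3]
opening: 0.0594
finger_force: 31.6
```

Call:
step_arm(commands=[{"xyz":[0,0,-0.01],"turn":0},{"xyz":[0,0,-0.03],"turn":0},{"xyz":[0,0,-0.065],"turn":0},{"xyz":[0,0,-0.1],"turn":0},{"xyz":[0,0,-0.13],"turn":0},{"xyz":[0,0,-0.14],"turn":0},{"xyz":[0,0,-0.14],"turn":0},{"xyz":[0,0,-0.14],"turn":0}])

```text
time: 16.85
ee_pos: [0.4416, -0.1875, 0.2491]
tool_rot: [[1.0, -0.0, -0.001], [-0.0, -1.0, 0.0], [-0.001, -0.0, -1.0]]
wrist_force: [-0.0, 0.0, -0.6]
opening: 0.0597
finger_force: 32.8
```

Call:
step_arm(commands=[{"xyz":[0,-0.015,0],"turn":0},{"xyz":[0,-0.045,0],"turn":0},{"xyz":[0,-0.085,0],"turn":0},{"xyz":[0,-0.125,0],"turn":0},{"xyz":[0,-0.165,0],"turn":0},{"xyz":[0,-0.205,0],"turn":0},{"xyz":[0,-0.245,0],"turn":0},{"xyz":[0,-0.285,0],"turn":0},{"xyz":[0,-0.325,0],"turn":0},{"xyz":[0.0006,-0.355,0],"turn":0},{"xyz":[0.0006,-0.372,0],"turn":0},{"xyz":[0.0006,-0.3779,0],"turn":0},{"xyz":[0.0006,-0.3779,0.02],"turn":0},{"xyz":[0.0006,-0.3779,0.045],"turn":0},{"xyz":[0.0006,-0.3779,0.06],"turn":0},{"xyz":[0.0006,-0.3779,0.06],"turn":0},{"xyz":[0.0006,-0.3779,0.06],"turn":0}])

```text
time: 18.55
ee_pos: [0.4427, 0.1896, 0.1894]
tool_rot: [[1.0, -0.001, -0.002], [-0.001, -1.0, -0.001], [-0.002, 0.001, -1.0]]
wrist_force: [-0.1, 0.4, -0.3]
opening: 0.0594
finger_force: 32.9
```

Run:
```python
from h import *
D={}
for n in('side','top'):
    p,D[n]=imaging.get_image(n)
    if n=='side':cv2.imwrite('pics/s7.png',cv2.resize(p[130:250,190:310,::-1],None,fx=4.5,fy=4.5,interpolation=2))
C=(.442,-.1875)
for n in D: print(n,ring(n,D[n],(C[0]+(.0035 if n=='top' else -.002),-.189),.032,0,.035,tol=.006 if n=='top' else .004))
```

```text
side (array([ 0.442 , -0.1867,  0.4418, -0.1871]), 255)
top (array([ 0.4468, -0.1867,  0.4467, -0.1858]), 327)
```

View pics/s7.png

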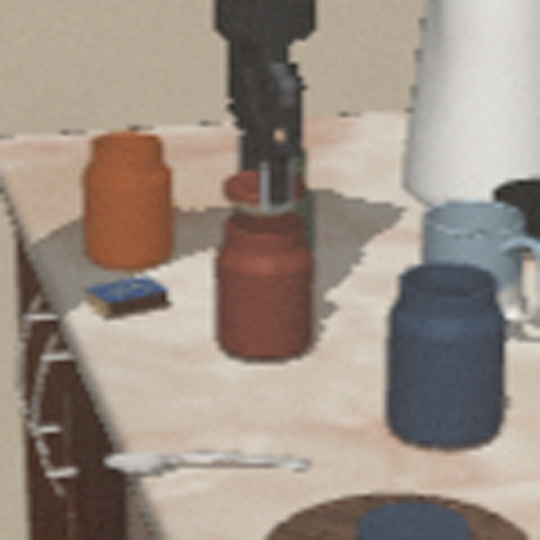

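The lid spans crop x 222–304 and the canister is centred at about 264.5, so it is aligned. Lower it.

Call:
step_arm(commands=[{"xyz":[0,0,0],"turn":0},{"xyz":[0,0,0.006],"turn":0},{"xyz":[0,0,0.011],"turn":0},{"xyz":[0,0,0.015],"turn":0},{"xyz":[0,0,0.0175],"turn":0},{"xyz":[0,0,0.019],"turn":0},{"xyz":[0,0,0.02],"turn":0},{"xyz":[0,0,0.02],"turn":0}])

```text
time: 19.45
ee_pos: [0.4428, 0.1906, 0.1699]
tool_rot: [[1.0, 0.0, 0.0], [0.0, -1.0, 0.0], [0.0, -0.0, -1.0]]
wrist_force: [0.4, 1.6, -1.2]
opening: 0.0595
finger_force: 33.0
```

Call:
step_arm(commands=[{"xyz":[0,0,0],"turn":0},{"xyz":[0,0,0],"turn":0},{"xyz":[0,0,0],"turn":0},{"xyz":[0,0,-0.005],"turn":0},{"xyz":[0,0,-0.03],"turn":0},{"xyz":[0,0,-0.065],"turn":0},{"xyz":[0,0,-0.09],"turn":0},{"xyz":[0,0,-0.09],"turn":0}], gripper=0.082)

```text
time: 20.25
ee_pos: [0.4443, 0.1911, 0.2636]
tool_rot: [[1.0, -0.0, 0.006], [-0.0, -1.0, 0.002], [0.006, -0.002, -1.0]]
wrist_force: [-0.1, 0.4, 0.2]
opening: 0.0821
finger_force: 0.0
```

Call:
step_arm(commands=[{"xyz":[0.0008,0.02,0],"turn":0},{"xyz":[0.0008,0.06,0],"turn":0},{"xyz":[0.0008,0.105,0],"turn":0},{"xyz":[0.0008,0.15,0],"turn":0},{"xyz":[0.0008,0.195,0],"turn":0},{"xyz":[0.0008,0.24,0],"turn":0},{"xyz":[0.0008,0.285,0],"turn":0},{"xyz":[0.0008,0.325,0],"turn":0},{"xyz":[0.0008,0.355,0],"turn":0},{"xyz":[0.0008,0.372,0],"turn":0},{"xyz":[0.0008,0.3764,0.02],"turn":0},{"xyz":[0.0008,0.3764,0.06],"turn":0},{"xyz":[0.0008,0.3764,0.1],"turn":0},{"xyz":[0.0008,0.3764,0.135],"turn":0},{"xyz":[0.0008,0.3764,0.15],"turn":0},{"xyz":[0.0008,0.3764,0.15],"turn":0},{"xyz":[0.0008,0.3764,0.15],"turn":0}], gripper=0.0854)

```text
time: 21.95
ee_pos: [0.4436, -0.186, 0.11]
tool_rot: [[1.0, -0.0, -0.001], [-0.0, -1.0, 0.0], [-0.001, -0.0, -1.0]]
wrist_force: [0.4, 0.2, 0.2]
opening: 0.0855
finger_force: 0.0
```

Run:
```python
from h import *
D={}
for n in('side','top'):
    p,D[n]=imaging.get_image(n)
    if n=='side':cv2.imwrite('pics/s8.png',cv2.resize(p[140:260,200:320,::-1],None,fx=4.5,fy=4.5,interpolation=2))
for n in D: print(n,ring(n,D[n],(.4445,.19),.112,0,.0305),flat(n,D[n],(.4445,.19),.036,.112,.008))
```

```text
side (array([0.4415, 0.1893, 0.4412, 0.1879]), 107) [4.408e-01 1.889e-01 3.360e-02 4.395e-01 1.831e-01 1.110e-01 3.000e-03
 1.350e+02]
top (array([0.445 , 0.1898, 0.4455, 0.1888]), 265) [4.460e-01 1.891e-01 3.050e-02 4.457e-01 1.887e-01 1.118e-01 2.600e-03
 2.860e+02]
```

View pics/s8.png

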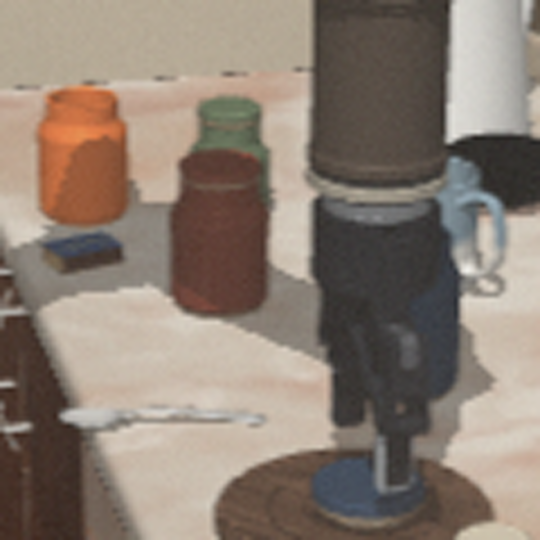

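The brick lid is seated (crop (220,172)). The gripper straddles the blue lid. Descend and grip.

Call:
step_arm(commands=[{"xyz":[0,0,0.009],"turn":0},{"xyz":[0,0,0.016],"turn":0},{"xyz":[0,0,0.021],"turn":0},{"xyz":[0,0,0.021],"turn":0}])

```text
time: 22.45
ee_pos: [0.4432, -0.1859, 0.0881]
tool_rot: [[1.0, -0.0, -0.001], [-0.0, -1.0, 0.0], [-0.001, -0.0, -1.0]]
wrist_force: [-0.8, -0.9, 0.2]
opening: 0.0853
finger_force: 0.0
```

Call:
step_arm(commands=[{"xyz":[0,0,0],"turn":0},{"xyz":[0,0,0],"turn":0},{"xyz":[0,0,0],"turn":0},{"xyz":[0,0,0],"turn":0},{"xyz":[0,0,0],"turn":0},{"xyz":[0,0,0],"turn":0}], gripper=0.062, newtons=30)

```text
time: 23.05
ee_pos: [0.4436, -0.1861, 0.0891]
tool_rot: [[1.0, -0.0, 0.0], [-0.0, -1.0, -0.0], [0.0, 0.0, -1.0]]
wrist_force: [-1.8, 1.9, 5.4]
opening: 0.0683
finger_force: 33.8
```

Call:
step_arm(commands=[{"xyz":[0,0,-0.01],"turn":0},{"xyz":[0,0,-0.03],"turn":0},{"xyz":[0,0,-0.065],"turn":0},{"xyz":[0,0,-0.1],"turn":0},{"xyz":[0,0,-0.13],"turn":0},{"xyz":[0,0,-0.15],"turn":0},{"xyz":[0,0,-0.16],"turn":0},{"xyz":[0,0,-0.16],"turn":0},{"xyz":[0,0,-0.16],"turn":0}])

```text
time: 23.95
ee_pos: [0.4431, -0.186, 0.2481]
tool_rot: [[1.0, -0.0, -0.001], [-0.0, -1.0, 0.0], [-0.001, -0.0, -1.0]]
wrist_force: [0.1, 0.7, -1.6]
opening: 0.0681
finger_force: 34.5
```

Call:
step_arm(commands=[{"xyz":[0.006,-0.014,0],"turn":0},{"xyz":[0.018,-0.042,0],"turn":0},{"xyz":[0.033,-0.078,0],"turn":0},{"xyz":[0.048,-0.114,0],"turn":0},{"xyz":[0.063,-0.15,0],"turn":0},{"xyz":[0.075,-0.178,0],"turn":0},{"xyz":[0.082,-0.195,0],"turn":0},{"xyz":[0.0837,-0.1993,0],"turn":0},{"xyz":[0.0837,-0.1993,0.015],"turn":0},{"xyz":[0.0837,-0.1993,0.035],"turn":0},{"xyz":[0.0837,-0.1993,0.047],"turn":0},{"xyz":[0.0837,-0.1993,0.047],"turn":0},{"xyz":[0.0837,-0.1993,0.047],"turn":0}])

```text
time: 25.25
ee_pos: [0.5272, 0.0127, 0.2017]
tool_rot: [[1.0, -0.001, -0.001], [-0.001, -1.0, -0.0], [-0.001, 0.0, -1.0]]
wrist_force: [-0.2, 0.6, -0.7]
opening: 0.0685
finger_force: 34.5
```

Run:
```python
from h import *
p,d=imaging.get_image('side')
cv2.imwrite('pics/s9.png',cv2.resize(p[130:250,220:340,::-1],None,fx=4.5,fy=4.5,interpolation=2))
```

```text
(no output)
```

View pics/s9.png

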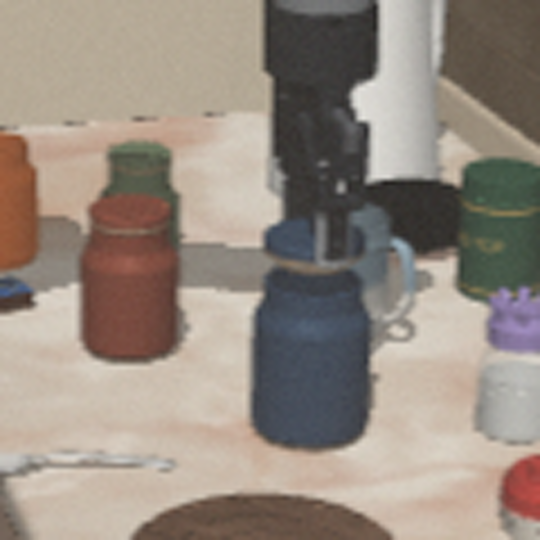

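The lid (crop x 265–362) is centred over the blue neck (265–361), and the brick lid is flat. Lower it.

Call:
step_arm(commands=[{"xyz":[0,0,0],"turn":0},{"xyz":[0,0,0.006],"turn":0},{"xyz":[0,0,0.011],"turn":0},{"xyz":[0,0,0.015],"turn":0},{"xyz":[0,0,0.0185],"turn":0},{"xyz":[0,0,0.02],"turn":0},{"xyz":[0,0,0.0205],"turn":0},{"xyz":[0,0,0.0205],"turn":0}])

```text
time: 26.1
ee_pos: [0.5273, 0.0134, 0.1813]
tool_rot: [[1.0, 0.0, -0.0], [0.0, -1.0, 0.0], [-0.0, -0.0, -1.0]]
wrist_force: [0.6, 1.4, -1.2]
opening: 0.0684
finger_force: 34.5
```

Call:
step_arm(commands=[{"xyz":[0,0,0.0005],"turn":0},{"xyz":[0,0,0.0005],"turn":0},{"xyz":[0,0,0.0005],"turn":0},{"xyz":[0,0,0.0005],"turn":0},{"xyz":[0,0,-0.005],"turn":0},{"xyz":[0,0,-0.03],"turn":0},{"xyz":[0,0,-0.065],"turn":0},{"xyz":[0,0,-0.1],"turn":0},{"xyz":[-0.02,0.03,-0.12],"turn":0},{"xyz":[-0.04,0.07,-0.12],"turn":0},{"xyz":[-0.06,0.11,-0.12],"turn":0},{"xyz":[-0.08,0.15,-0.12],"turn":0},{"xyz":[-0.1,0.18,-0.12],"turn":0},{"xyz":[-0.1,0.18,-0.12],"turn":0},{"xyz":[-0.1,0.18,-0.12],"turn":0}], gripper=0.0854)

```text
time: 27.6
ee_pos: [0.4271, -0.1672, 0.3019]
tool_rot: [[1.0, -0.002, 0.001], [-0.002, -1.0, -0.0], [0.001, 0.0, -1.0]]
wrist_force: [0.2, -0.4, -0.8]
opening: 0.0856
finger_force: 0.0
```

Run:
```python
from h import *
D={}
for n in('side','top'):
    p,D[n]=imaging.get_image(n)
    if n=='side':cv2.imwrite('pics/s10.png',cv2.resize(p[140:310,190:390,::-1],None,fx=3.5,fy=3.5,interpolation=2))
R=dict(cream=.0215,green=.026,brick=.0305,blue=.035)
for k,v in CAN.items():
    print(k,flat('top',D['top'],v[:2],R[k]+.006,v[2]+.012,.008))
```

```text
cream [ 4.606e-01 -3.646e-01  2.140e-02  4.603e-01 -3.675e-01  8.170e-02
  2.600e-03  1.080e+02]
green [4.974e-01 3.659e-01 2.600e-02 4.974e-01 3.659e-01 9.700e-02 2.600e-03
 2.030e+02]
brick [4.460e-01 1.891e-01 3.050e-02 4.456e-01 1.887e-01 1.118e-01 2.600e-03
 2.870e+02]
blue [5.302e-01 1.170e-02 3.490e-02 5.299e-01 1.130e-02 1.241e-01 2.500e-03
 3.760e+02]
```

View pics/s10.png

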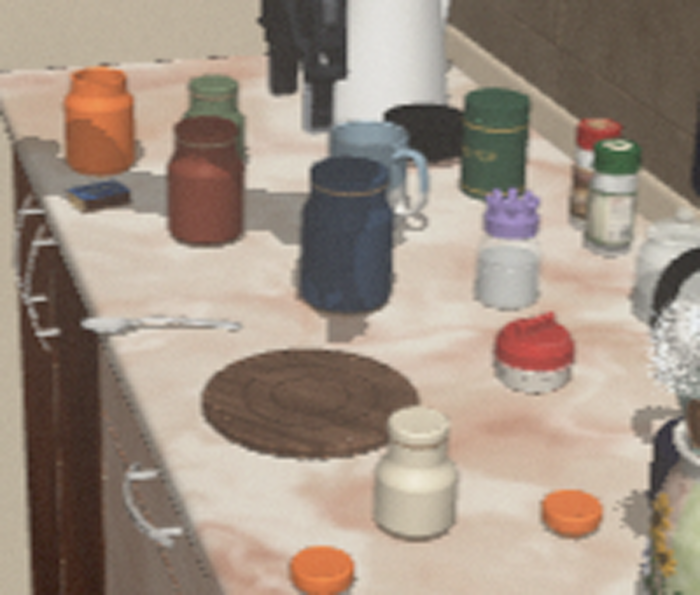

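All four lids sit flat on their canisters: cream (417,425), blue (347,175), brick (208,133) and green (213,88). The measured tops match the seated heights, so I'll hand in the job.

```bash
python3 -c "
from plant import job
print(job.job_done())"
```

```text
the job is handed in; nothing more can be done
None
```

I placed all four lids on the canisters of their own glaze, confirmed from the cameras that they lie flat and fully seated, and handed the job in at about 28 s; the hand-in returned no verdict.

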